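Select the reagent bottle and start the dosing pump

TASK

Set the dosing station to draw from the red-capped bottle: with a fingertip, gently push the yellow pointer of the selector valve round until it points straight at the middle of the red-capped bottle, and only then press the blue start button on the pump all the way down and let it come up again. Do not pinch the pointer, and leave all four bottles standing where they are.

Things in the scene. Friction and masses are not known exactly. Their poses are not given: they have to be found in the camera images.
- pointer: Selector valve's pointer: yellow arm, 14 mm wide, 18 mm tall (65 to 83 mm above the bench), on a black hub 36 mm across and 24 mm tall. Origin on the valve's upright axis at the hub's underside, 62 mm above the bench; x along the arm to its tip, z up. Turns level, up to 3.0 rad each way from the station's -x, with 0.12 N m of friction; stays where left. Push gently, under 20 N.
- pointer_tip (a point): Middle of the pointer arm's outer end, 87 mm from the valve's axis and 74 mm above the bench. Same axes as the pointer. The arm starts within about 0.5 rad of the station's -x (towards the robot), both its sides free to push on.
- station: Dosing station, fixed: white round tray 350 mm across, 12 mm thick; in its middle the valve, 60 mm across up to 52 mm above the bench, under the pointer. Origin at the tray's centre on the bench; x points away from the robot, z up. Four grey bottle stands 135 mm from the centre, 0.69 and 1.89 rad to either side of x; which bottle is on which stand varies.
- bottle_red: The wanted bottle: amber glass reagent bottle with a red screw cap, 48 mm in diameter and 100 mm tall, loose, standing upright on the station's tray (12 mm above the bench), its axis 135 mm from the valve's axis. Origin at the centre of its underside, z up.
- bottle_blue: A bottle to leave alone: amber glass reagent bottle with a blue screw cap, 48 mm in diameter and 100 mm tall, loose, standing upright on the station's tray (12 mm above the bench), its axis 135 mm from the valve's axis. Origin at the centre of its underside, z up.
- bottle_green: A bottle to leave alone: amber glass reagent bottle with a green screw cap, 48 mm in diameter and 100 mm tall, loose, standing upright on the station's tray (12 mm above the bench), its axis 135 mm from the valve's axis. Origin at the centre of its underside, z up.
- bottle_white: A bottle to leave alone: amber glass reagent bottle with a white screw cap, 48 mm in diameter and 100 mm tall, loose, standing upright on the station's tray (12 mm above the bench), its axis 135 mm from the valve's axis. Origin at the centre of its underside, z up.
- start_top (a point): Centre of the top of the blue start button (28 mm in diameter), on the white pump unit, a fixed box 130 by 100 mm and 60 mm tall to the left of the station (larger y); the button is on top, towards the robot. It is pressed straight down.
- start (a joint): Travel of the start button in m (read with noise of 1 to 2 mm): 0 up, 0.006 fully down. It springs back when let go; about 5 N presses it fully down.
Not all that is in view belongs to the job. Of the things shaped like the part that bears start_top, the white one is meant. What is shaped like the bottle_red but turquoise is not meant.

How it is judged (in metres and radians):
On the way, in this order (a step that is already met when the one before it is completed fails the run):
1. the pointer rests pointing at the red-capped bottle (y of bottle_red in the frame of pointer between -0.016 and 0.016 m and x of bottle_red in the frame of pointer above 0.05 m and angular speed of pointer below 0.1 rad/s), for 0.2 s.
2. the start button is pressed all the way down with the pointer set (y of bottle_red in the frame of pointer between -0.016 and 0.016 m and x of bottle_red in the frame of pointer above 0.05 m and value of joint start above 0.0045 m), for 0.05 s.
At the end, for the whole second after the job is handed in: The pointer is at rest and its line passes within 16 mm of the red-capped bottle's axis (about 7 degrees), the start button has been pressed after that and is up again, and all four bottles stand upright within 20 mm of where they were (y of bottle_red in the frame of pointer between -0.016 and 0.016 m and x of bottle_red in the frame of pointer above 0.05 m and angular speed of pointer below 0.05 rad/s and value of joint start below 0.002 m and distance of each of bottle_red, bottle_blue, bottle_green, bottle_white from where it was at the start of the episode below 0.02 m and angle between each of bottle_red, bottle_blue, bottle_green, bottle_white's own z axis and vertical below 0.15 rad and linear speed of each of bottle_red, bottle_blue, bottle_green, bottle_white below 0.02 m/s); the robot touches nothing.
It fails at once if a bottle is shifted by more than 20 mm, lifted or knocked over (distance of any of bottle_red, bottle_blue, bottle_green, bottle_white from where it was at the start of the episode above 0.02 m or angle between any of bottle_red, bottle_blue, bottle_green, bottle_white's own z axis and vertical above 0.3 rad).
It fails at once if the pointer is pinched or shoved hard (more than 20 N between the fingers and the pointer) (contact force between the fingers and pointer above 20 N).
It fails at once if the start button is pressed while the pointer is not set to the red-capped bottle (value of joint start above 0.003 m and not (y of bottle_red in the frame of pointer between -0.016 and 0.016 m and x of bottle_red in the frame of pointer above 0.05 m)).
It also fails if it takes over 56 s, if anything falls off the work surface, if the arm or the gripper's body presses on something with over 40 N, if the wrist force passes 120 N, or if a joint passes its speed limit or range.

ROBOT

A 6-joint arm with a two-finger parallel gripper is mounted at the origin on the work surface. World frame = base frame: x ahead of the robot, y to its left, z up, the work surface at z = 0. Lengths are in mm, angles in degrees, forces in N, time in s.
With the tool pointing down it reaches from about 350 to 850 mm from the base axis. Payload 8.1 kg.
Tool frame: the origin (TCP) lies midway between the tips of the shut fingers; the grasp point (between the pads) lies 19 mm behind it; z points along the fingers, y is the line along which they close (so a half turn about z gives the same grasp; the last joint's range is limited). The gripper opens to 85 mm and grips with 20 to 120 N. Pads are 22 mm wide; open, the fingers measure 114 mm over their backs; the gripper's body (76 mm by 85 mm) begins 54 mm behind the grasp point. The pads swing forward as they close: fully open they stand 13 mm farther back than shut.
Start: joints at [-72.731, 7.471, 85.268, -0, 87.261, -4.893], TCP at [226.356, -555.669, 231.292] pointing down, gripper open.
Joint ranges: [-169.43, 169.43], [-51.17, 129.36], [1.28, 143.12], [-76.62, 256.62], [0, 156.53], [-152.29, 152.29]. Speed limits (degrees/s): [136.94, 136.94, 159.86, 180, 180, 180].

INTERFACE

Orientations are given as [roll, pitch, yaw] about the fixed x, y, z axes, in that order (R = Rz(yaw) Ry(pitch) Rx(roll)).
In Python, from bench import sense, snapshot, camera_params, hand_in, masks_of, pinpoint gives the robot as it stands.
- The arm moves only by the tool step_arm, never from a script. Its argument "targets" is a list of rows, each an object with "angular": the turn, a rotation vector about the tool's x, y, z scaled (see below), a list of three; "dp": the shift along the tool's x, y, z scaled (see below), a list of three; "fingers": the closure, from 0 (fully open) to 1 (shut). A call has exactly 8 rows; each row is the pose to reach, as a shift and turn from the pose commanded when the call began, along the tool's axes at that moment, turning the shorter way round; what a row does not reach only later rows make up. The controller multiplies each number of a shift by 0.2 m and each number of a turn by 180 degrees. A row lasts 1/8 s, in which the tool goes at most 62.5 mm and 10.7 degrees, less where a joint would pass 70% of its speed; a pose out of reach is approached as far as the arm can. A call with a number of a shift or a turn outside -1 to 1 is refused whole. A call with a gripper value outside its range is refused whole. The fingers move at their own pace and stop on an object; "newtons" is the grip in N (left out, the last holds). Time passes only in rows, so rows that repeat a pose let the fingers close, or fill a call up. It gives the time, the measured TCP pose, the force, the opening and the grip force at its end, in the units of the state.
- sense(): the state, without advancing time (a new reading comes with each control period).
- snapshot(name): name is "side" or "top"; returns the picture (400x640x3 uint8, blue, green, red); there is no depth.
- camera_params(name): a dict with "vfov" (degrees; the focal length in pixels is half the picture's height over the tangent of half this angle, whatever the lens; pixels are square), "cx", "cy" (the principal point, pixels), "D" ([k1, k2, p1, p2, k3] as OpenCV has them; the pictures are not rectified), "R" (3x3) and "t" (3): a world point X has camera coordinates R X + t. Camera axes: x right, y down, z forward; pixel columns grow to the right and rows downward; lengths in mm; the calibration is good to about 2 mm. A picture is of the moment at which its call begins. camera_params takes no time and is no camera call.
- hand_in(): hands the job in; it is judged then, once.
Trained networks look in the newest picture that a camera, given by its name, has taken for a name from the list of things; names that differ only in an ending like _2 or _b are one class to them, and where a whole thing is asked for, a point or a joint stands for the part that bears it (a point fixed in the world has none). Each returns a list of dicts, best first, with "conf" (0 to 1); they miss things now and then, are a little off and sometimes report something else, mostly with a low value. They report only what shows in the picture. A call takes as long as a camera call. They do not tell look-alikes from the thing itself.
- masks_of(camera, label): "pixels" (400x640 bool, what is visible of it) and "at" ([column, row] in pixels, amid what is visible of it).
- pinpoint(camera, label): "at" ([column, row] in pixels: a listed point, or the origin of a listed thing).
The state is a dict: "time": time; "joint_pos": joint angles; "qd": joint speeds; "joint_efforts": joint torques, N m; "tool_pos": TCP position; "tcp_rot": TCP orientation; "ft_force": force on the tool from outside, world axes, zero at the start; "wrist_torque": the same for the moment, N m; "finger_gap": finger opening in mm; "grip_force": force on a finger pad.
Only numpy, scipy, OpenCV 4.12 (cv2) and the standard library are available. Lean on these libraries where they do the work, as an engineer would, in place of code of your own. Each camera call takes 0.05 s, during which the arm holds its last target. There are 200 camera calls.

## Working session

There is one attempt and no reset: what is moved stays moved. The work goes in short steps, Python scripts to look and compute and a tool call to move; the robot and the scene stay as the last step left them, time stands still between calls to the robot, and variables do not carry over. Pictures are saved under pics/ and viewed, at most 10 in all, crops included, and the job is handed in when it is done.

Besides the shell and the picture viewer there is one more tool, called after ">>>" by a JSON object that holds its "method" and its "body", one argument or row to a line. step_arm: Moves the arm, as the interface text tells. Its arguments: {"type":"object","properties":{"targets":{"type":"array","items":{"type":"object","properties":{"angular":{"type":"array","items":{"type":"number","minimum":-1,"maximum":1}},"dp":{"type":"array","items":{"type":"number","minimum":-1,"maximum":1}},"fingers":{"type":"number"}}}},"newtons":{"type":"number"}},"required":["targets"]}

```bash
mkdir -p pics; cat > h.py <<'E'
import numpy as np, cv2
from bench import *
def cam(n):
    p=camera_params(n); f=200/np.tan(np.radians(p["vfov"])/2)
    return np.array([[f,0,p["cx"]],[0,f,p["cy"]],[0,0,1]]),np.array(p["D"],float),np.array(p["R"],float),np.array(p["t"],float)
def at_z(n,uv,z):
    K,D,R,t=cam(n); q=cv2.undistortPoints(np.array([[uv]],float),K,D)[0,0]
    d=R.T@np.array([q[0],q[1],1]); c=-R.T@t
    return c+d*(z-c[2])/d[2]
def proj(n,X):
    K,D,R,t=cam(n); return cv2.projectPoints(np.array([X],float),cv2.Rodrigues(R)[0],t,K,D)[0][0,0]
def tri(a,b):
    A=[];B=[]
    for n,uv in(("top",a),("side",b)):
        c=-cam(n)[2].T@cam(n)[3]; d=at_z(n,uv,0)-c; d/=np.linalg.norm(d); P=np.eye(3)-np.outer(d,d); A.append(P);B.append(P@c)
    return np.linalg.solve(sum(A),sum(B))
E
python3 - <<'E'
from h import *
np.set_printoptions(precision=1,suppress=True)
a=snapshot("top");b=snapshot("side")
cv2.imwrite("pics/t.png",a);cv2.imwrite("pics/s.png",b)
Z=dict(pointer=62,pointer_tip=74,station=0,bottle_red=12,bottle_blue=12,bottle_green=12,bottle_white=12,start_top=None)
for l in Z:
  for n in("top","side"):
    for r in pinpoint(n,l)[:4]: print(l,n,round(r["conf"],2),np.array(r["at"]),at_z(n,r["at"],Z[l] if Z[l] is not None else 66))
for n in("top","side"): print(n,-cam(n)[2].T@cam(n)[3])
s=sense();print(s)
E
```

```text
pointer top 0.76 [339.1 173.5] [ 592.9 -100.5   62. ]
pointer side 0.76 [350.4 214.6] [ 587.9 -114.9   62. ]
pointer_tip top 0.47 [325.  193.1] [530.2 -54.6  74. ]
pointer_tip side 0.51 [326.3 202.3] [532.3 -47.8  74. ]
station top 0.86 [337.3 177.8] [589.5 -98.5   0. ]
station side 0.6 [354.9 230.9] [ 603.2 -115.     0. ]
bottle_red top 0.79 [428.1 158.2] [ 647.4 -396.2   12. ]
bottle_red top 0.53 [370.2 152.6] [ 669.5 -207.7   12. ]
bottle_red side 0.76 [411.1 289.5] [ 656.3 -412.3   12. ]
bottle_blue top 0.72 [375.6 198. ] [ 519.2 -220.1   12. ]
bottle_blue side 0.77 [339.5 251.7] [ 525.3 -214.5   12. ]
bottle_green top 0.67 [298.6 177.1] [592.   28.4  12. ]
bottle_green top 0.24 [205.6 208. ] [495.9 329.7  12. ]
bottle_green side 0.86 [333.3 203.7] [577.   33.1  12. ]
bottle_white top 0.68 [320.9 137.4] [723.4 -46.8  12. ]
bottle_white side 0.74 [379.7 210.4] [708.4 -46.   12. ]
start_top top 0.55 [181.1 271.9] [298.  385.8  66. ]
start_top side 0.46 [294.  153.6] [508.3 323.9  66. ]
top [ 377.6  -15.7 1294.2]
side [  226.7 -1217.1   833.4]
{'time': 0.9, 'joint_pos': array([-72.7,   7.5,  85.3,   0. ,  87.3,  -4.9]), 'qd': array([-0.1,  0.1, -0. ,  0.1, -0. ,  0. ]), 'joint_efforts': array([ -0. , -56.9, -50.1,  -0. ,   0. ,   0. ]), 'tool_pos': array([ 226.3, -555.7,  231.3]), 'tcp_rot': array([180. ,  -0. ,  22.2]), 'ft_force': array([-0.5, -0.3, -0. ]), 'wrist_torque': array([-0., -0., -0.]), 'grip_force': 0.0, 'finger_gap': 85.4251491911133}
```

View pics/t.png

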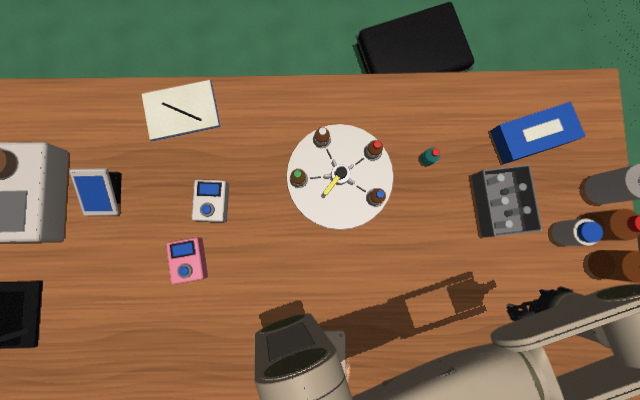

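View pics/s.png

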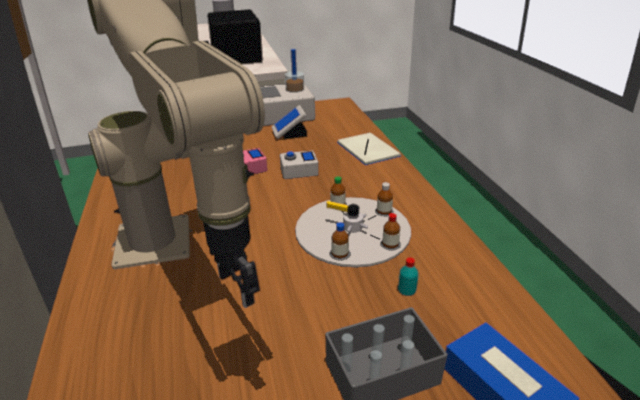

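The top view shows the pointer at (340,173)→(325,193). The amber red-capped bottle is on the tray at (375,148), and the turquoise look-alike at (430,156) is ignored. The white pump's button is at about (207,210), and the pink pump is a decoy.

```bash
python3 - <<'E'
from h import *
from scipy.optimize import least_squares
np.set_printoptions(precision=1,suppress=True)
obs=[]
for l,s in(("bottle_red",-.69),("bottle_blue",-1.89),("bottle_green",1.89),("bottle_white",.69)):
  for n in("top","side"):
    for r in pinpoint(n,l)[:4]:
      p=at_z(n,r["at"],12)
      if np.hypot(*(p[:2]-[592,-102]))<180: obs.append((s,p[:2],l,n))
f=lambda q:np.concatenate([q[:2]+135*np.array([np.cos(q[2]+s),np.sin(q[2]+s)])-p for s,p,_,_ in obs])
q=least_squares(f,[592,-100,-.27],loss="soft_l1",f_scale=5).x;print("fit",q,np.degrees(q[2]),f(q).reshape(-1,2))
for s in(-.69,-1.89,.69,1.89):print(s,np.degrees(q[2]+s),q[:2]+135*np.array([np.cos(q[2]+s),np.sin(q[2]+s)]))
a=cv2.imread("pics/t.png");b=cv2.imread("pics/s.png")
# tray disc by colour -> ellipse
for n,im,xy in(("top",a,(340,176)),("side",b,(353,231))):
  hsv=cv2.cvtColor(im,cv2.COLOR_BGR2HSV);m=((hsv[...,1]<60)&(hsv[...,2]>130)).astype(np.uint8)
  c=[k for k in cv2.findContours(m,0,2)[0] if cv2.pointPolygonTest(cv2.convexHull(k),xy,False)>0 and 3000<cv2.contourArea(cv2.convexHull(k))<30000]
  for k in c:
    h=np.array([at_z(n,p[0].astype(float),12)[:2] for p in k]); ce,r=cv2.minEnclosingCircle(h.astype(np.float32));print(n,"tray",ce,r)
  y=cv2.inRange(hsv,(22,130,120),(35,255,255)); yy,xx=np.nonzero(y); 
  s=(abs(xx-xy[0])<40)&(abs(yy-xy[1])<40); P=np.array([at_z(n,(u,v),80 if n=="top" else 76)[:2] for u,v in zip(xx[s],yy[s])]); 
  if len(P): w=np.linalg.svd(P-P.mean(0))[2][0]; print(n,"yellow",len(P),P.mean(0),np.degrees(np.arctan2(w[1],w[0])))
for n in("top","side"):
  for r in masks_of(n,"start_top")[:4]: print(n,"start mask",r["conf"],r["at"],r["pixels"].sum())
def z(im,x,y,w,h):return cv2.resize(im[y:y+h,x:x+w],None,fx=5,fy=5,interpolation=cv2.INTER_CUBIC)
cv2.imwrite("pics/c.png",np.hstack([z(a,180,170,60,60),z(b,265,135,70,60)]))
E
```

```text
fit [ 593.1 -103.1   -0.2] -14.263350626838463 [[ 3.4 -4.4]
 [ 1.2  3.2]
 [-4.9 -2.5]
 [-8.3  3.1]
 [ 6.7 -1.6]
 [-8.2  1.3]
 [ 6.8  0.5]]
-0.69 -53.79743849086526 [ 672.9 -212.1]
-1.89 -122.55237390656404 [ 520.5 -216.9]
0.69 25.27073723718834 [715.2 -45.5]
1.89 94.02567265288712 [583.7  31.5]
top tray (594.6671142578125, -104.71060180664062) 173.86509704589844
top yellow 94 [555.7 -74.6] 141.87553443475142
side tray (596.7597045898438, -112.63932037353516) 174.7008056640625
side yellow 111 [557.4 -76.2] -47.148292375383726
top start mask 0.52 [207.0, 208.5] 76
top start mask 0.5 [182.3, 269.9] 70
side start mask 0.41 [390.4, 233.9] 478
```

View pics/c.png

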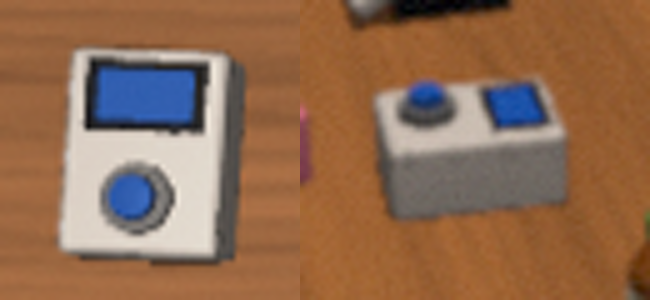

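>>> {"method": "step_arm", "body": {
  "targets": [
    {"dp":[0.25,-0.16,0.05],"angular":[0,0,0],"fingers":1},
    {"dp":[0.5,-0.32,0.1],"angular":[0,0,0],"fingers":1},
    {"dp":[0.75,-0.48,0.1],"angular":[0,0,0],"fingers":1},
    {"dp":[0.95,-0.62,0.1],"angular":[0,0,0],"fingers":1},
    {"dp":[0.95,-0.62,0.1],"angular":[0,0,0],"fingers":1},
    {"dp":[0.95,-0.62,0.1],"angular":[0,0,0],"fingers":1},
    {"dp":[0.95,-0.62,0.1],"angular":[0,0,0],"fingers":1},
    {"dp":[0.95,-0.62,0.1],"angular":[0,0,0],"fingers":1}
  ],
  "newtons": 20
}}

```text
time: 2.4
tool_pos: [354.9, -370.0, 211.2]
tcp_rot: [-180.0, 0.0, 22.1]
ft_force: [0.0, 0.1, 1.0]
finger_gap: -0.1
grip_force: 0.0
```

>>> {"method": "step_arm", "body": {
  "targets": [
    {"dp":[0.25,-0.16,0],"angular":[0,0,0],"fingers":1},
    {"dp":[0.5,-0.32,0],"angular":[0,0,0],"fingers":1},
    {"dp":[0.75,-0.48,0],"angular":[0,0,0],"fingers":1},
    {"dp":[0.95,-0.62,0],"angular":[0,0,-0.05],"fingers":1},
    {"dp":[0.95,-0.62,0],"angular":[0,0,-0.071],"fingers":1},
    {"dp":[0.95,-0.62,0],"angular":[0,0,-0.071],"fingers":1},
    {"dp":[0.95,-0.62,0],"angular":[0,0,-0.071],"fingers":1},
    {"dp":[0.95,-0.62,0],"angular":[0,0,-0.071],"fingers":1}
  ]
}}

```text
time: 3.4
tool_pos: [484.4, -183.4, 211.3]
tcp_rot: [-180.0, 0.0, 34.8]
ft_force: [-0.5, -0.5, 0.7]
finger_gap: 0.1
grip_force: 0.0
```

```bash
cat >> h.py <<'E'
C=np.array([594,-104.5])
def pol(r,deg): return C+r*np.array([np.cos(np.radians(deg)),np.sin(np.radians(deg))])
def rel(p,x,y,z):
    from scipy.spatial.transform import Rotation as Ro
    s=sense() if p is None else p
    return np.round(Ro.from_euler("xyz",s["tcp_rot"],degrees=True).as_matrix().T@(np.array([x,y,z])-s["tool_pos"])/200,3)
E
python3 - <<'E'
from h import *
s=sense();print(s["time"],s["tool_pos"],s["tcp_rot"],s["finger_gap"])
print(rel(s,*pol(58,104),160),rel(s,*pol(58,104),71))
B=tri((206.4,209.2),(290.6,154.2));print("button",B,proj("top",B),proj("side",B),at_z("top",(206.4,209.2),68),at_z("side",(290.6,154.2),68))
E
```

```text
3.4 [ 484.38704719 -183.44277039  211.27561229] [-1.79997111e+02  3.40563607e-03  3.48002247e+01] 0.08571638768476214
[ 0.778 -0.282  0.256] [ 0.778 -0.282  0.701]
button [489.85374898 310.62523202  72.03227828] [206.55880466 208.16017571] [289.72244941 154.29274655] [487.01253547 312.13914142  68.        ] [494.50662669 318.55265876  68.        ]
```

>>> {"method": "step_arm", "body": {
  "targets": [
    {"dp":[0.26,-0.1,0],"angular":[0,0,0],"fingers":1},
    {"dp":[0.52,-0.2,0],"angular":[0,0,0],"fingers":1},
    {"dp":[0.778,-0.282,0.1],"angular":[0,0,0],"fingers":1},
    {"dp":[0.778,-0.282,0.25],"angular":[0,0,0],"fingers":1},
    {"dp":[0.778,-0.282,0.4],"angular":[0,0,0],"fingers":1},
    {"dp":[0.778,-0.282,0.55],"angular":[0,0,0],"fingers":1},
    {"dp":[0.778,-0.282,0.7],"angular":[0,0,0],"fingers":1},
    {"dp":[0.778,-0.282,0.7],"angular":[0,0,0],"fingers":1}
  ]
}}

```text
time: 4.4
tool_pos: [577.5, -47.5, 68.4]
tcp_rot: [-179.8, 0.2, 34.9]
ft_force: [-0.6, 0.1, 0.7]
finger_gap: -0.2
grip_force: 0.0
```

```bash
python3 - <<'E'
from h import *
s=sense();print(s["time"],s["tool_pos"],s["tcp_rot"],s["ft_force"])
for a in range(104,290,6): print(a,rel(s,*pol(58,a),71))
a=snapshot("top");b=snapshot("side")
z=lambda im,x,y,w,h:cv2.resize(im[y:y+h,x:x+w],(400,400),interpolation=cv2.INTER_CUBIC)
cv2.imwrite("pics/d.png",np.hstack([z(a,285,120,110,110),z(b,290,160,125,125)]))
E
```

```text
4.4 [577.45297842 -47.46278097  68.38034614] [-179.7638241     0.23654636   34.85863086] [-0.55785087  0.14433775  0.68892121]
104 [ 0.008  0.01  -0.013]
110 [-0.021  0.001 -0.013]
116 [-0.051 -0.005 -0.013]
122 [-0.081 -0.008 -0.013]
128 [-0.111 -0.008 -0.013]
134 [-0.141 -0.005 -0.012]
140 [-0.171  0.001 -0.012]
146 [-0.2    0.011 -0.012]
152 [-0.227  0.023 -0.012]
158 [-0.254  0.038 -0.012]
164 [-0.278  0.056 -0.012]
170 [-0.301  0.077 -0.012]
176 [-0.321  0.099 -0.012]
182 [-0.339  0.124 -0.012]
188 [-0.354  0.15  -0.012]
194 [-0.366  0.178 -0.012]
200 [-0.375  0.207 -0.012]
206 [-0.382  0.237 -0.012]
212 [-0.385  0.267 -0.013]
218 [-0.385  0.297 -0.013]
224 [-0.381  0.327 -0.013]
230 [-0.375  0.357 -0.013]
236 [-0.366  0.386 -0.013]
242 [-0.353  0.414 -0.013]
248 [-0.338  0.44  -0.014]
254 [-0.32   0.464 -0.014]
260 [-0.3    0.487 -0.014]
266 [-0.277  0.507 -0.014]
272 [-0.253  0.525 -0.014]
278 [-0.226  0.54  -0.014]
284 [-0.198  0.552 -0.015]
```

View pics/d.png

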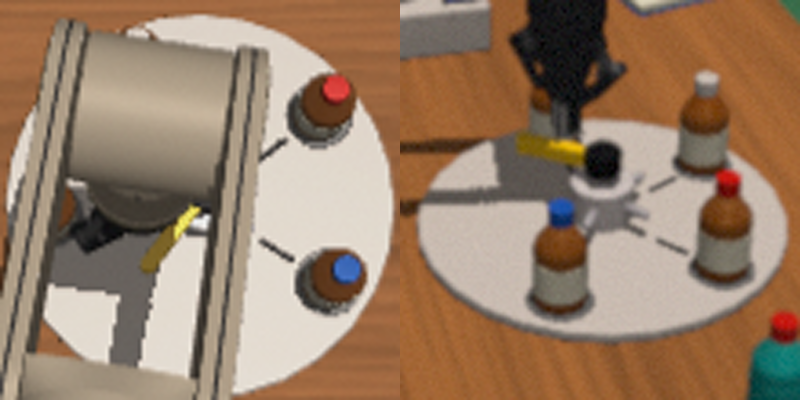

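```bash
python3 - <<'E'
from h import *
s=sense();print(s["time"],s["tool_pos"],s["tcp_rot"])
for a in list(range(104,277,10))+[277,281,285,289]: print(a,rel(s,*pol(50,a),74))
E
```

```text
4.5 [580.19011968 -47.7687798   72.00943234] [ 1.79990825e+02 -8.03492238e-03  3.48871255e+01]
104 [-0.016  0.039 -0.01 ]
114 [-0.058  0.027 -0.01 ]
124 [-0.102  0.022 -0.01 ]
134 [-0.145  0.025 -0.01 ]
144 [-0.187  0.036 -0.01 ]
154 [-0.227  0.054 -0.01 ]
164 [-0.263  0.078 -0.01 ]
174 [-0.295  0.109 -0.01 ]
184 [-0.32   0.144 -0.01 ]
194 [-0.339  0.183 -0.01 ]
204 [-0.351  0.225 -0.01 ]
214 [-0.356  0.268 -0.01 ]
224 [-0.352  0.312 -0.01 ]
234 [-0.342  0.354 -0.01 ]
244 [-0.324  0.394 -0.01 ]
254 [-0.3   0.43 -0.01]
264 [-0.269  0.461 -0.01 ]
274 [-0.234  0.487 -0.01 ]
277 [-0.223  0.493 -0.01 ]
281 [-0.207  0.501 -0.01 ]
285 [-0.191  0.507 -0.01 ]
289 [-0.174  0.513 -0.01 ]
```

>>> {"method": "step_arm", "body": {
  "targets": [
    {"dp":[-0.058,0.027,-0.01],"angular":[0,0,0],"fingers":1},
    {"dp":[-0.102,0.022,-0.01],"angular":[0,0,0],"fingers":1},
    {"dp":[-0.145,0.025,-0.01],"angular":[0,0,0],"fingers":1},
    {"dp":[-0.187,0.036,-0.01],"angular":[0,0,0],"fingers":1},
    {"dp":[-0.227,0.054,-0.01],"angular":[0,0,0],"fingers":1},
    {"dp":[-0.263,0.078,-0.01],"angular":[0,0,0],"fingers":1},
    {"dp":[-0.295,0.109,-0.01],"angular":[0,0,0],"fingers":1},
    {"dp":[-0.32,0.144,-0.01],"angular":[0,0,0],"fingers":1}
  ]
}}

```text
time: 5.5
tool_pos: [543.6, -108.1, 73.0]
tcp_rot: [-180.0, 0.0, 34.9]
ft_force: [0.8, 4.0, 1.5]
finger_gap: -0.1
grip_force: 1.5
```

```bash
python3 - <<'E'
from h import *
b=snapshot("side");snapshot("top");s=sense();print(s["time"],s["tool_pos"],s["ft_force"])
z=lambda im,x,y,w,h:cv2.resize(im[y:y+h,x:x+w],(500,500),interpolation=cv2.INTER_CUBIC)
cv2.imwrite("pics/e.png",z(b,290,160,125,125))
for a in range(184,290,10): print(a,rel(s,*pol(50,a),74))
E
```

```text
5.6 [ 543.64100199 -108.71356666   73.02815263] [-0.53811049  0.12019307  0.44741792]
184 [ 0.004 -0.002 -0.005]
194 [-0.015  0.038 -0.005]
204 [-0.027  0.08  -0.005]
214 [-0.031  0.123 -0.005]
224 [-0.028  0.166 -0.005]
234 [-0.018  0.209 -0.005]
244 [ 0.     0.248 -0.005]
254 [ 0.025  0.284 -0.005]
264 [ 0.055  0.316 -0.005]
274 [ 0.09   0.341 -0.005]
284 [ 0.129  0.36  -0.005]
```

View pics/e.png

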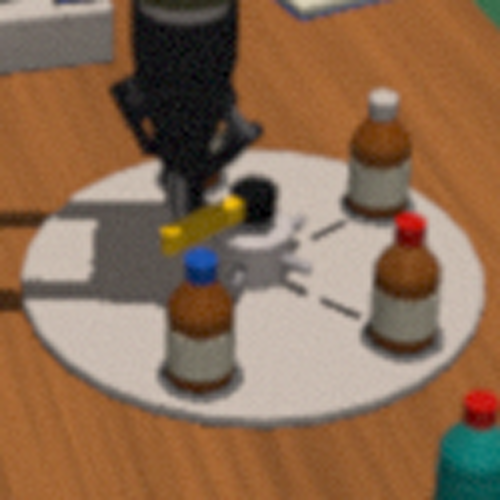

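>>> {"method": "step_arm", "body": {
  "targets": [
    {"dp":[-0.015,0.038,-0.005],"angular":[0,0,0],"fingers":1},
    {"dp":[-0.027,0.08,-0.005],"angular":[0,0,0],"fingers":1},
    {"dp":[-0.031,0.123,-0.005],"angular":[0,0,0],"fingers":1},
    {"dp":[-0.028,0.166,-0.005],"angular":[0,0,0],"fingers":1},
    {"dp":[-0.018,0.209,-0.005],"angular":[0,0,0],"fingers":1},
    {"dp":[0,0.248,-0.005],"angular":[0,0,0],"fingers":1},
    {"dp":[0.025,0.284,-0.005],"angular":[0,0,0],"fingers":1},
    {"dp":[0.055,0.316,-0.005],"angular":[0,0,0],"fingers":1}
  ]
}}

```text
time: 6.6
tool_pos: [589.4, -153.3, 73.9]
tcp_rot: [-180.0, 0.0, 34.9]
ft_force: [-3.3, 1.5, -1.1]
finger_gap: 0.0
grip_force: 1.6
```

```bash
python3 - <<'E'
from h import *
b=snapshot("side");a=snapshot("top");s=sense();print(s["time"],s["tool_pos"],s["ft_force"])
z=lambda im,x,y,w,h:cv2.resize(im[y:y+h,x:x+w],(400,400),interpolation=cv2.INTER_CUBIC)
cv2.imwrite("pics/f.png",np.hstack([z(a,285,120,110,110),z(b,290,160,125,125)]))
for l,q in(("pointer",62),("pointer_tip",74)):
  for n in("side","top"):
    for r in pinpoint(n,l)[:2]:print(l,n,r["conf"],at_z(n,r["at"],q))
for a in (264,268,272,276,280,284,288): print(a,rel(s,*pol(50,a),74))
E
```

```text
6.7 [ 590.15153769 -153.51206561   74.21610282] [0.72167197 0.59417734 0.32583518]
pointer side 0.56 [ 596.14826266 -109.41195159   62.        ]
pointer top 0.51 [ 600.57152247 -101.30323025   62.        ]
pointer_tip side 0.6 [ 621.56892136 -174.23823085   74.        ]
264 [-0.008 -0.001  0.001]
268 [0.006 0.01  0.001]
272 [0.02  0.02  0.001]
276 [0.035 0.029 0.001]
280 [0.051 0.037 0.001]
284 [0.067 0.044 0.001]
288 [0.083 0.049 0.001]
```

View pics/f.png

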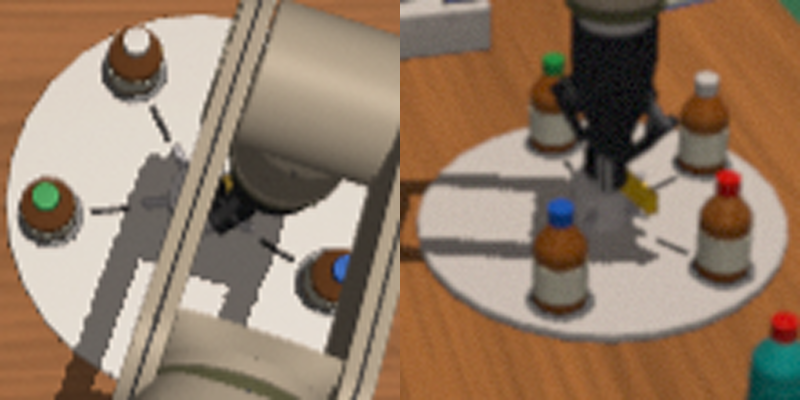

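>>> {"method": "step_arm", "body": {
  "targets": [
    {"dp":[0.006,0.01,0],"angular":[0,0,0],"fingers":1},
    {"dp":[0.02,0.02,0],"angular":[0,0,0],"fingers":1},
    {"dp":[0.035,0.029,0],"angular":[0,0,0],"fingers":1},
    {"dp":[0.055,0.039,0],"angular":[0,0,0],"fingers":1},
    {"dp":[0.055,0.039,0],"angular":[0,0,0],"fingers":1},
    {"dp":[0.0,0.039,0],"angular":[0,0,0],"fingers":1},
    {"dp":[-0.04,0.039,-0.05],"angular":[0,0,0],"fingers":1},
    {"dp":[-0.04,0.039,-0.35],"angular":[0,0,0],"fingers":1}
  ]
}}

```text
time: 7.9
tool_pos: [583.1, -163.6, 140.6]
tcp_rot: [-179.6, 0.3, 34.9]
ft_force: [0.8, -0.2, 0.4]
finger_gap: -0.2
grip_force: 0.0
```

>>> {"method": "step_arm", "body": {
  "targets": [
    {"dp":[0,0,-0.3],"angular":[0,0,0],"fingers":1},
    {"dp":[0.05,-0.2,-0.4],"angular":[0,0,0],"fingers":1},
    {"dp":[0.1,-0.45,-0.4],"angular":[0,0,0],"fingers":1},
    {"dp":[0.1,-0.7,-0.4],"angular":[0,0,0],"fingers":1},
    {"dp":[0.1,-0.95,-0.4],"angular":[0,0,0],"fingers":1},
    {"dp":[0.1,-1,-0.4],"angular":[0,0,0],"fingers":1},
    {"dp":[0.1,-1,-0.4],"angular":[0,0,0],"fingers":1},
    {"dp":[0.1,-1,-0.4],"angular":[0,0,0],"fingers":1}
  ]
}}

```text
time: 8.9
tool_pos: [489.6, 10.3, 224.7]
tcp_rot: [179.9, -0.0, 34.9]
ft_force: [-0.1, -0.5, -0.1]
finger_gap: -0.0
grip_force: 0.0
```

>>> {"method": "step_arm", "body": {
  "targets": [
    {"dp":[0,-0.25,0],"angular":[0,0,0],"fingers":1},
    {"dp":[0,-0.5,0],"angular":[0,0,0],"fingers":1},
    {"dp":[0,-0.75,0],"angular":[0,0,0],"fingers":1},
    {"dp":[0,-1,0],"angular":[0,0,0],"fingers":1},
    {"dp":[0,-1,0],"angular":[0,0,0],"fingers":1},
    {"dp":[0,-1,0],"angular":[0,0,0],"fingers":1},
    {"dp":[0,-1,0],"angular":[0,0,0],"fingers":1},
    {"dp":[0,-1,0],"angular":[0,0,0],"fingers":1}
  ]
}}

```text
time: 9.9
tool_pos: [375.1, 174.4, 224.2]
tcp_rot: [180.0, 0.0, 34.8]
ft_force: [0.4, -1.0, 0.6]
finger_gap: -0.2
grip_force: 0.0
```

```bash
cat > m.py <<'E'
from h import *
np.set_printoptions(precision=1,suppress=True)
b=snapshot("side");a=snapshot("top");s=sense();print(s["time"],s["tool_pos"],s["tcp_rot"],s["ft_force"])
z=lambda im,x,y,w,h:cv2.resize(im[y:y+h,x:x+w],(400,400),interpolation=cv2.INTER_CUBIC)
import sys
cv2.imwrite(sys.argv[1],np.hstack([z(a,285,120,110,110),z(b,290,160,125,125)]))
for l,q in(("pointer",62),("pointer_tip",74),("bottle_red",12)):
  for n in("side","top"):
    for r in pinpoint(n,l)[:2]:print(l,n,r["conf"],at_z(n,r["at"],q))
for n,im,xy in(("top",a,(340,176)),("side",b,(353,221))):
  hsv=cv2.cvtColor(im,cv2.COLOR_BGR2HSV)
  yy,xx=np.nonzero(cv2.inRange(hsv,(22,130,80),(35,255,255)))
  k=(abs(xx-xy[0])<40)&(abs(yy-xy[1])<40)
  P=np.array([at_z(n,(u,v),80 if n=="top" else 76)[:2] for u,v in zip(xx[k],yy[k])])
  if len(P): w=np.linalg.svd(P-P.mean(0))[2][0]; print(n,"yellow",len(P),P.mean(0),np.degrees(np.arctan2(w[1],w[0])))
  m=cv2.inRange(hsv,(0,0,0),(180,255,60)); m[:xy[1]-20]=0;m[xy[1]+15:]=0;m[:,:xy[0]-12]=0;m[:,xy[0]+12:]=0
  c=max(cv2.findContours(m,0,1)[0],key=cv2.contourArea,default=None)
  if c is not None: (u,v),r=cv2.minEnclosingCircle(c);print("hub",n,u,v,r,at_z(n,(u,v),86 if n=="top" else 76))
  m=(cv2.inRange(hsv,(0,150,110),(6,255,255))|cv2.inRange(hsv,(174,150,110),(180,255,255))); nn,_,st,ce=cv2.connectedComponentsWithStats(m)
  for i in range(1,nn):
    if st[i,4]>8: 
      p=at_z(n,ce[i],112 if n=="top" else 105)
      if np.hypot(*(p[:2]-C))<200: print("redcap",n,ce[i],st[i,4],p)
E
python3 m.py pics/g.png
```

```text
10.0 [374.8 174.7 224.2] [-180.     0.    34.9] [ 0.1 -1.2 -0.4]
pointer side 0.63 [ 585.6 -120.3   62. ]
pointer top 0.78 [596.1 -99.6  62. ]
pointer_tip side 0.79 [ 652.2 -169.2   74. ]
pointer_tip top 0.78 [ 640.6 -190.7   74. ]
bottle_red side 0.93 [ 647.4 -405.5   12. ]
bottle_red side 0.71 [ 665.6 -210.3   12. ]
bottle_red top 0.64 [ 646.8 -393.2   12. ]
bottle_red top 0.58 [ 661.8 -205.5   12. ]
top yellow 91 [ 619.5 -148.8] 120.25604459138845
hub top 340.5 172.5 5.700977325439453 [ 591.8 -103.2   86. ]
redcap top [377.2 144. ] 45 [ 673.1 -214.7  112. ]
side yellow 122 [ 620.5 -150.1] -72.87527261932397
hub side 353.0 210.5 6.265082359313965 [ 595.2 -116.2   76. ]
redcap side [392.2 215.8] 39 [ 677.5 -213.7  105. ]
```

View pics/g.png

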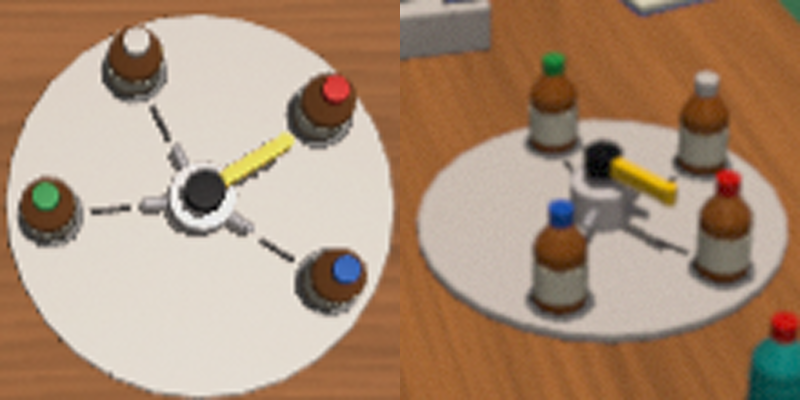

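The top view shows the pointer about 6° short of the red cap: it points at −60° and the cap is at −54°. I'll nudge it once more.

```bash
python3 - <<'E'
from h import *
s=sense();a=pol(50,287);u=np.array([.82,.572]);b=a-25*u
print(rel(s,*b,225),rel(s,*b,74),rel(s,*a,74))
E
```

```text
[-0.103  2.013 -0.003] [-0.103  2.013  0.752] [0.022 2.013 0.752]
```

>>> {"method": "step_arm", "body": {
  "targets": [
    {"dp":[-0.02,0.25,0],"angular":[0,0,0],"fingers":1},
    {"dp":[-0.04,0.5,0],"angular":[0,0,0],"fingers":1},
    {"dp":[-0.06,0.75,0],"angular":[0,0,0],"fingers":1},
    {"dp":[-0.1,1,0],"angular":[0,0,0],"fingers":1},
    {"dp":[-0.1,1,0],"angular":[0,0,0],"fingers":1},
    {"dp":[-0.1,1,0],"angular":[0,0,0],"fingers":1},
    {"dp":[-0.1,1,0],"angular":[0,0,0],"fingers":1},
    {"dp":[-0.1,1,0],"angular":[0,0,0],"fingers":1}
  ]
}}

```text
time: 11.3
tool_pos: [472.4, 0.9, 224.4]
tcp_rot: [180.0, -0.0, 35.0]
ft_force: [-0.4, -0.6, 0.3]
finger_gap: -0.2
grip_force: 0.0
```

>>> {"method": "step_arm", "body": {
  "targets": [
    {"dp":[0,0.25,0],"angular":[0,0,0],"fingers":1},
    {"dp":[0,0.5,0],"angular":[0,0,0],"fingers":1},
    {"dp":[0,0.75,0],"angular":[0,0,0],"fingers":1},
    {"dp":[0,1,0],"angular":[0,0,0],"fingers":1},
    {"dp":[0,1.0,0],"angular":[0,0,0],"fingers":1},
    {"dp":[0,1.0,0.2],"angular":[0,0,0],"fingers":1},
    {"dp":[0,1,0.4],"angular":[0,0,0],"fingers":1},
    {"dp":[0,1,0.4],"angular":[0,0,0],"fingers":1}
  ]
}}

```text
time: 12.3
tool_pos: [584.2, -161.8, 140.5]
tcp_rot: [-179.6, 0.2, 35.0]
ft_force: [-0.1, 0.2, -0.2]
finger_gap: -0.1
grip_force: 0.0
```

```bash
python3 - <<'E'
from h import *
snapshot("side");s=sense();a=pol(50,287);u=np.array([.82,.572]);b=a-25*u
print(s["tool_pos"],s["ft_force"],rel(s,*b,74),rel(s,*a,74))
E
```

```text
[ 585.90604253 -162.5473574   143.42016889] [ 0.49795544 -0.51906384  0.92612502] [-0.002  0.024  0.347] [0.123 0.024 0.347]
```

>>> {"method": "step_arm", "body": {
  "targets": [
    {"dp":[0,0.024,0.18],"angular":[0,0,0],"fingers":1},
    {"dp":[0,0.024,0.347],"angular":[0,0,0],"fingers":1},
    {"dp":[0.02,0.024,0.347],"angular":[0,0,0],"fingers":1},
    {"dp":[0.06,0.024,0.347],"angular":[0,0,0],"fingers":1},
    {"dp":[0.09,0.024,0.347],"angular":[0,0,0],"fingers":1},
    {"dp":[0.108,0.024,0.347],"angular":[0,0,0],"fingers":1},
    {"dp":[0.123,0.024,0.347],"angular":[0,0,0],"fingers":1},
    {"dp":[0.123,0.024,0.347],"angular":[0,0,0],"fingers":1}
  ]
}}

```text
time: 13.35
tool_pos: [610.3, -153.8, 75.0]
tcp_rot: [180.0, -0.0, 34.9]
ft_force: [0.1, -0.1, 0.2]
finger_gap: 0.3
grip_force: 0.1
```

>>> {"method": "step_arm", "body": {
  "targets": [
    {"dp":[0,0,0],"angular":[0,0,0],"fingers":1},
    {"dp":[-0.06,0,0],"angular":[0,0,0],"fingers":1},
    {"dp":[-0.12,0,0],"angular":[0,0,0],"fingers":1},
    {"dp":[-0.12,0,-0.2],"angular":[0,0,0],"fingers":1},
    {"dp":[-0.12,0,-0.45],"angular":[0,0,0],"fingers":1},
    {"dp":[-0.12,0,-0.7],"angular":[0,0,0],"fingers":1},
    {"dp":[-0.12,-0.2,-0.75],"angular":[0,0,0],"fingers":1},
    {"dp":[-0.12,-0.45,-0.75],"angular":[0,0,0],"fingers":1}
  ]
}}

```text
time: 14.35
tool_pos: [538.7, -94.5, 226.7]
tcp_rot: [179.9, -0.1, 34.8]
ft_force: [-0.5, -0.1, -1.0]
finger_gap: 0.0
grip_force: 0.0
```

>>> {"method": "step_arm", "body": {
  "targets": [
    {"dp":[0,-0.25,0],"angular":[0,0,0],"fingers":1},
    {"dp":[0,-0.5,0],"angular":[0,0,0],"fingers":1},
    {"dp":[0,-0.75,0],"angular":[0,0,0],"fingers":1},
    {"dp":[0,-1,0],"angular":[0,0,0],"fingers":1},
    {"dp":[0,-1,0],"angular":[0,0,0],"fingers":1},
    {"dp":[0,-1,0],"angular":[0,0,0],"fingers":1},
    {"dp":[0,-1,0],"angular":[0,0,0],"fingers":1},
    {"dp":[0,-1,0],"angular":[0,0,0],"fingers":1}
  ]
}}

```text
time: 15.35
tool_pos: [424.6, 69.3, 224.7]
tcp_rot: [-180.0, 0.0, 34.9]
ft_force: [0.3, 0.2, -0.2]
finger_gap: -0.0
grip_force: 0.0
```

>>> {"method": "step_arm", "body": {
  "targets": [
    {"dp":[0.15,-0.2,0],"angular":[0,0,0],"fingers":1},
    {"dp":[0.3,-0.4,0],"angular":[0,0,0],"fingers":1},
    {"dp":[0.3,-0.6,0],"angular":[0,0,0],"fingers":1},
    {"dp":[0.3,-0.8,0],"angular":[0,0,0],"fingers":1},
    {"dp":[0.3,-0.8,0],"angular":[0,0,0],"fingers":1},
    {"dp":[0.3,-0.8,0],"angular":[0,0,0],"fingers":1},
    {"dp":[0.3,-0.8,0],"angular":[0,0,0],"fingers":1},
    {"dp":[0.3,-0.8,0],"angular":[0,0,0],"fingers":1}
  ]
}}

```text
time: 16.35
tool_pos: [382.3, 234.9, 224.8]
tcp_rot: [180.0, 0.0, 34.9]
ft_force: [0.2, 0.3, 0.0]
finger_gap: -0.3
grip_force: 0.0
```

```bash
python3 m.py pics/h.png; python3 -c "
from h import *
print(rel(None,489,312,110))"
```

```text
16.45 [382.2 235.1 224.9] [180.    0.   34.9] [0.5 0.9 0. ]
pointer side 0.54 [ 594. -116.   62.]
pointer top 0.74 [ 595.4 -106.5   62. ]
pointer_tip side 0.52 [ 657.6 -163.8   74. ]
pointer_tip top 0.69 [ 648.4 -178.2   74. ]
bottle_red side 0.97 [ 649.7 -407.3   12. ]
bottle_red side 0.57 [ 671.  -230.9   12. ]
bottle_red top 0.7 [719.1 -41.8  12. ]
bottle_red top 0.59 [ 665.7 -212.1   12. ]
top yellow 92 [ 624.4 -145.5] 127.24006152626657
hub top 340.5987548828125 172.32716369628906 5.843442916870117 [ 592.3 -103.5   86. ]
redcap top [377.2 144. ] 45 [ 673.1 -214.7  112. ]
side yellow 131 [ 626.6 -147.5] 112.1994892351026
hub side 352.8055419921875 210.36111450195312 6.05095100402832 [ 594.9 -115.3   76. ]
redcap side [392.2 215.8] 36 [ 677.5 -214.   105. ]
[ 0.658 -0.006  0.575]
```

View pics/h.png

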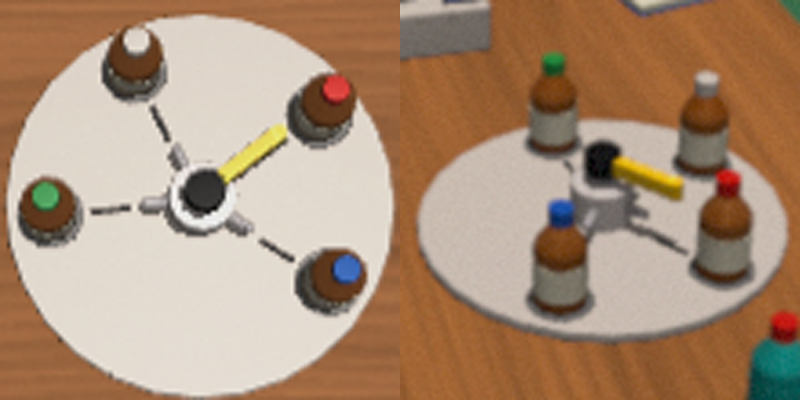

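The pointer now sits at −52.8° against −54.1° for the red cap, about 3 mm off, and all bottles are standing. Next is the button.

>>> {"method": "step_arm", "body": {
  "targets": [
    {"dp":[0.25,0,0],"angular":[0,0,0],"fingers":1},
    {"dp":[0.5,0,0.1],"angular":[0,0,0],"fingers":1},
    {"dp":[0.66,-0.005,0.3],"angular":[0,0,0],"fingers":1},
    {"dp":[0.66,-0.005,0.5],"angular":[0,0,0],"fingers":1},
    {"dp":[0.66,-0.005,0.65],"angular":[0,0,0],"fingers":1},
    {"dp":[0.66,-0.005,0.7],"angular":[0,0,0],"fingers":1},
    {"dp":[0.66,-0.005,0.7],"angular":[0,0,0],"fingers":1},
    {"dp":[0.66,-0.005,0.7],"angular":[0,0,0],"fingers":1}
  ]
}}

```text
time: 17.75
tool_pos: [490.6, 312.6, 86.9]
tcp_rot: [180.0, -0.2, 34.9]
ft_force: [-0.3, -0.4, -0.0]
finger_gap: 0.0
grip_force: 0.0
```

```bash
python3 - <<'E'
from h import *
a=snapshot("top");b=snapshot("side");s=sense();print(s["time"],s["tool_pos"],s["ft_force"])
z=lambda im,x,y,w,h:cv2.resize(im[y:y+h,x:x+w],(400,400),interpolation=cv2.INTER_CUBIC)
cv2.imwrite("pics/i.png",np.hstack([z(a,170,160,70,70),z(b,260,110,70,70)]))
E
```

```text
17.85 [490.55789202 312.58646543  86.81127129] [1.05357308 0.48359394 0.94964232]
```

View pics/i.png

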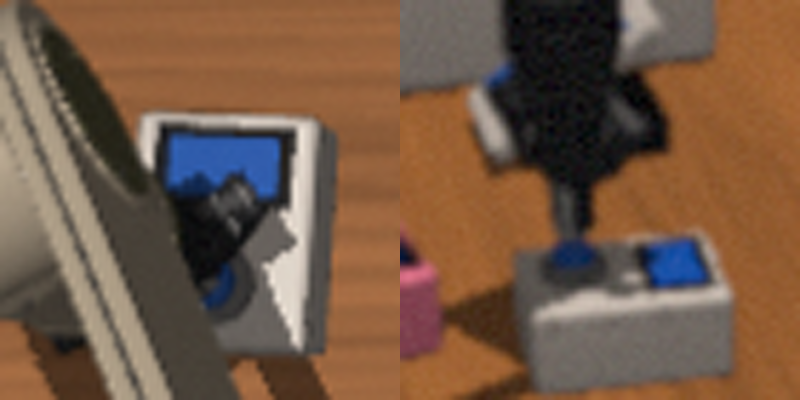

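>>> {"method": "step_arm", "body": {
  "targets": [
    {"dp":[0,0,0.03],"angular":[0,0,0],"fingers":1},
    {"dp":[0,0,0.05],"angular":[0,0,0],"fingers":1},
    {"dp":[0,0,0.06],"angular":[0,0,0],"fingers":1},
    {"dp":[0,0,0.07],"angular":[0,0,0],"fingers":1},
    {"dp":[0,0,0.08],"angular":[0,0,0],"fingers":1},
    {"dp":[0,0,0.085],"angular":[0,0,0],"fingers":1},
    {"dp":[0,0,0.085],"angular":[0,0,0],"fingers":1},
    {"dp":[0,0,0.085],"angular":[0,0,0],"fingers":1}
  ]
}}

```text
time: 18.85
tool_pos: [490.9, 312.8, 75.1]
tcp_rot: [180.0, -0.2, 35.0]
ft_force: [-23.1, -12.7, 55.3]
finger_gap: -0.1
grip_force: 27.3
```

>>> {"method": "step_arm", "body": {
  "targets": [
    {"dp":[0,0,-0.02],"angular":[0,0,0],"fingers":1},
    {"dp":[0,0,-0.02],"angular":[0,0,0],"fingers":1},
    {"dp":[0,0,-0.02],"angular":[0,0,0],"fingers":1},
    {"dp":[0,0,-0.02],"angular":[0,0,0],"fingers":1},
    {"dp":[0,0,-0.02],"angular":[0,0,0],"fingers":1},
    {"dp":[0,0,-0.02],"angular":[0,0,0],"fingers":1},
    {"dp":[0,0,-0.02],"angular":[0,0,0],"fingers":1},
    {"dp":[0,0,-0.02],"angular":[0,0,0],"fingers":1}
  ]
}}

```text
time: 19.85
tool_pos: [490.6, 312.7, 75.7]
tcp_rot: [180.0, -0.2, 35.0]
ft_force: [-9.2, -5.9, 27.4]
finger_gap: 0.2
grip_force: 13.7
```

```bash
python3 - <<'E'
from h import *
a=snapshot("top");b=snapshot("side");s=sense();print(s)
z=lambda im,x,y,w,h:cv2.resize(im[y:y+h,x:x+w],(400,400),interpolation=cv2.INTER_CUBIC)
cv2.imwrite("pics/j.png",np.hstack([z(a,185,180,45,45),z(b,270,130,45,45)]))
for n in("top","side"):
  for r in pinpoint(n,"start_top")[:3]:
    print(n,r["conf"],r["at"],at_z(n,r["at"],75))
for z in (68,72,76,80): print(z,proj("top",(488,312,z)),at_z("top",(206.4,209.2),z),at_z("side",(290.6,154.2),z))
E
```

```text
{'time': 19.95, 'joint_pos': array([ 2.74610889e+01,  1.18091476e+01,  9.72482423e+01, -1.01269016e-02,
        7.07771832e+01,  8.25165952e+01]), 'qd': array([-0.07991038, -0.0457086 , -0.0016938 , -0.10691195, -0.000223  ,
       -0.03393502]), 'joint_efforts': array([-2.98256306e-01, -4.34054196e+01, -3.86029494e+01,  1.51511156e-01,
       -3.96317482e+00, -1.87771067e-03]), 'tool_pos': array([490.66291934, 312.63253221,  75.67216148]), 'tcp_rot': array([ 1.79968965e+02, -1.62771037e-01,  3.49478582e+01]), 'ft_force': array([-9.25873899, -5.392249  , 28.00337469]), 'wrist_torque': array([-0.8934225 ,  1.65643552, -0.02662817]), 'grip_force': 13.651131538208574, 'finger_gap': -0.12942614578786793}
side 0.57 [237.7, 153.0] [305.77811318 370.55108702  75.        ]
68 [206.45037819 208.8802007 ] [487.01253547 312.13914142  68.        ] [494.50662669 318.55265876  68.        ]
72 [206.10359705 208.76934325] [486.65547439 311.06959161  72.        ] [493.10706102 310.52692358  72.        ]
76 [205.75455223 208.65776396] [486.2984133  310.00004179  76.        ] [491.70749536 302.50118841  76.        ]
80 [205.40322145 208.54545575] [485.94135222 308.93049197  80.        ] [490.3079297  294.47545323  80.        ]
```

>>> {"method": "step_arm", "body": {
  "targets": [
    {"dp":[0,0,-0.019],"angular":[0,0,0],"fingers":1},
    {"dp":[0,0,-0.019],"angular":[0,0,0],"fingers":1},
    {"dp":[0,0,-0.019],"angular":[0,0,0],"fingers":1},
    {"dp":[0,0,-0.019],"angular":[0,0,0],"fingers":1},
    {"dp":[0,0,-0.019],"angular":[0,0,0],"fingers":1},
    {"dp":[0,0,-0.019],"angular":[0,0,0],"fingers":1},
    {"dp":[0,0,-0.019],"angular":[0,0,0],"fingers":1},
    {"dp":[0,0,-0.019],"angular":[0,0,0],"fingers":1}
  ]
}}

```text
time: 21.05
tool_pos: [490.1, 312.4, 76.1]
tcp_rot: [180.0, -0.1, 34.9]
ft_force: [4.2, 2.5, 5.9]
finger_gap: -0.0
grip_force: 2.7
```

>>> {"method": "step_arm", "body": {
  "targets": [
    {"dp":[0,0,-0.01],"angular":[0,0,0],"fingers":1},
    {"dp":[0,0,-0.01],"angular":[0,0,0],"fingers":1},
    {"dp":[0,0,-0.01],"angular":[0,0,0],"fingers":1},
    {"dp":[0,0,-0.01],"angular":[0,0,0],"fingers":1},
    {"dp":[0,0,-0.01],"angular":[0,0,0],"fingers":1},
    {"dp":[0,0,-0.01],"angular":[0,0,0],"fingers":1},
    {"dp":[0,0,-0.01],"angular":[0,0,0],"fingers":1},
    {"dp":[0,0,-0.01],"angular":[0,0,0],"fingers":1}
  ]
}}

```text
time: 22.05
tool_pos: [489.4, 312.0, 77.7]
tcp_rot: [-180.0, 0.0, 34.9]
ft_force: [2.0, 1.7, 2.6]
finger_gap: -0.3
grip_force: 1.9
```

>>> {"method": "step_arm", "body": {
  "targets": [
    {"dp":[0,0,-0.01],"angular":[0,0,0],"fingers":1},
    {"dp":[0,0,-0.01],"angular":[0,0,0],"fingers":1},
    {"dp":[0,0,-0.01],"angular":[0,0,0],"fingers":1},
    {"dp":[0,0,-0.01],"angular":[0,0,0],"fingers":1},
    {"dp":[0,0,-0.01],"angular":[0,0,0],"fingers":1},
    {"dp":[0,0,-0.01],"angular":[0,0,0],"fingers":1},
    {"dp":[0,0,-0.01],"angular":[0,0,0],"fingers":1},
    {"dp":[0,0,-0.01],"angular":[0,0,0],"fingers":1}
  ]
}}

```text
time: 23.05
tool_pos: [489.3, 312.0, 79.6]
tcp_rot: [-180.0, 0.0, 34.9]
ft_force: [-0.1, -0.4, 2.5]
finger_gap: 0.2
grip_force: 1.4
```

The force profile is spring-like from z≈82 down to a hard stop at z≈76, so the button was fully pressed. I'll retract, check and hand in.

>>> {"method": "step_arm", "body": {
  "targets": [
    {"dp":[0,0,-0.1],"angular":[0,0,0],"fingers":1},
    {"dp":[0,0,-0.3],"angular":[0,0,0],"fingers":1},
    {"dp":[0,0,-0.5],"angular":[0,0,0],"fingers":1},
    {"dp":[-0.2,0,-0.7],"angular":[0,0,0],"fingers":1},
    {"dp":[-0.4,0,-0.7],"angular":[0,0,0],"fingers":1},
    {"dp":[-0.5,0,-0.7],"angular":[0,0,0],"fingers":1},
    {"dp":[-0.5,0,-0.7],"angular":[0,0,0],"fingers":1},
    {"dp":[-0.5,0,-0.7],"angular":[0,0,0],"fingers":1}
  ]
}}

```text
time: 24.05
tool_pos: [408.0, 255.1, 220.4]
tcp_rot: [180.0, -0.1, 34.9]
ft_force: [-1.1, 0.2, -0.1]
finger_gap: -0.4
grip_force: 0.0
```

```bash
python3 m.py pics/k.png; python3 - <<'E'
from h import *
a=snapshot("top");b=snapshot("side")
z=lambda im,x,y,w,h:cv2.resize(im[y:y+h,x:x+w],(400,400),interpolation=cv2.INTER_CUBIC)
cv2.imwrite("pics/l.png",np.hstack([z(a,170,100,230,230),z(b,260,120,150,150)]))
E
```

```text
24.15 [408.  255.1 219.9] [-180.    -0.    34.9] [-0.6  0.5  0.6]
pointer side 0.71 [ 593.6 -104.8   62. ]
pointer top 0.7 [ 600.7 -113.5   62. ]
pointer top 0.63 [716.9 -41.   62. ]
pointer_tip side 0.54 [ 654.  -168.6   74. ]
pointer_tip top 0.57 [ 651.8 -182.4   74. ]
bottle_red side 0.85 [ 647.5 -416.6   12. ]
bottle_red side 0.61 [ 664.8 -219.4   12. ]
bottle_red top 0.72 [ 645.5 -393.2   12. ]
bottle_red top 0.62 [ 664.8 -207.8   12. ]
top yellow 93 [ 624.2 -145.4] 127.49979342137445
hub top 340.5987548828125 172.32716369628906 5.843442916870117 [ 592.3 -103.5   86. ]
redcap top [377.2 144. ] 45 [ 673.1 -214.7  112. ]
side yellow 129 [ 625.7 -144.7] -72.91242731224555
hub side 352.8055419921875 210.36111450195312 6.05095100402832 [ 594.9 -115.3   76. ]
redcap side [392.1 215.8] 37 [ 677.3 -213.6  105. ]
```

View pics/l.png

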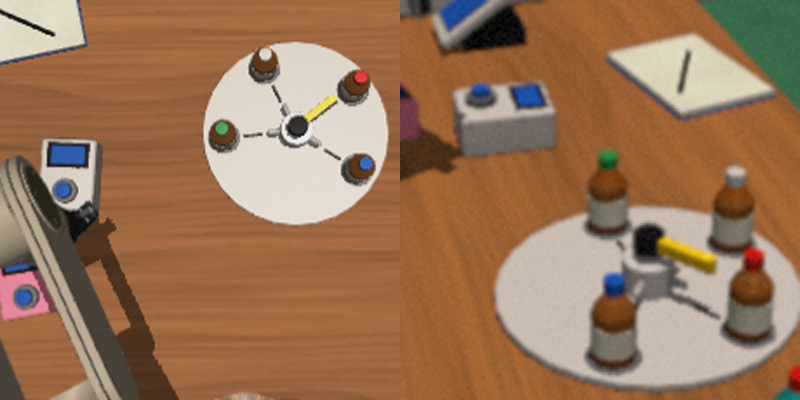

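The final view shows the pointer on the red-capped bottle, all four bottles standing, the button up and the arm clear of everything.

```bash
python3 -c "
from bench import *
print(hand_in())"
```

```text
the job is handed in; nothing more can be done
None
```

The job is handed in, with no verdict returned: by camera the pointer aims within about 3 mm of the red-capped bottle's axis, the start button was then pressed to its hard stop (judged from force, which peaked near 55 N) and came back up, and all four bottles stand where they were.

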